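# Set and hold the ice-bucket stand leg at its length mark

### The job

Take the orange fin of the telescopic leg, draw the leg out until its yellow pointer is in line with the red length mark, and pause there for about half a second with the cam lever still up. Then, still holding the leg on the mark, press the red cam lever fully down. Finish while still holding the leg there, lever down, so that a colleague can tighten its screw; leave the red mark, the bowl, the mug and the steel cup where they are.

Things in the scene. Friction and masses are not known exactly. Their poses are not given: they have to be found in the camera images.
- jig: Green setting board fixed to the steel counter, 160 (x) x 400 (y) x 12 mm; origin at the centre of its underside, z up. A 20 mm steel rod lies along its y axis, axis 40 mm above the counter, held at the -y end by a clamp block (60 mm wide, y = -188 to -142 mm, top 58 mm above the counter). A flat scale bar lies along y at x = +56 mm.
- leg: Sliding leg on the rod; axes parallel to the jig's; origin on the rod's axis in the fin's middle plane: jig y = -100 mm when in. It draws out up to 160 mm along jig +y. A spring pulls it in (4 N in, 6 N out, 1 N friction): it slides home whenever not held, lever up or down. Black collar 36 mm wide, leg y = -12 to +70 mm, top 16 mm above the axis, then a 28 mm tube.
- fin_top (a point): Middle of the top of the orange fin, 108 mm above the counter. The upright fin is the leg's grip: 12 mm thick along y, 30 mm wide along x, standing 52 mm above the collar. Pinch it along y, from above. The lever lies on its +y side; fingertips about 18 mm below this point just clear the raised lever.
- pointer (a point): Outer end (top edge) of the yellow pointer, a 4 mm thick bar (along y) that sticks out from the collar along leg +x, in the fin's middle plane (leg y = 0), 46 mm above the counter.
- foot (a point): End of the 38 mm wide black rubber foot of the leg, on the rod's axis, 227 mm in +y from the leg's origin.
- cam_lever (a joint): Angle of the red cam lever: 0 = fully up (open), sloping 0.25 rad upwards to the fin; 0.5 rad = fully down (closed, at its stop), sloping 0.25 rad downwards to the fin. Starts between 0 and 0.1. Stiff: about 3 N at the free end move it, and it stays where left. It rides on the leg.
- lever_hinge (a point): Middle of the lever's hinge, 56 mm in +y from the fin's middle plane, 70 mm above the counter, axis along x. The lever is a flat plate 28 mm wide (x), 46 mm long, 6 mm thick, from here towards the fin.
- lever_tip (a point): Middle of the lever's free end, 4 to 6 mm from the fin's face: 82 mm above the counter when fully up, 59 mm when fully down. Fingers around the fin, moved down along it without letting go, press the lever with the tip on this side; it is down when the fingertips are about 44 mm below the fin's top.
- mark (a point): The length mark: middle of the top edge of a thin upright red plate (22 mm along x, 4 mm along y, top 46 mm above the counter) on the scale bar at jig x = +56 mm; axes parallel to the jig's. The pointer is in line when it and this point have the same y in the jig's frame: a pull of 50 to 130 mm from fully in.
- bowl: Terracotta bowl, 110 mm across, 45 mm high, standing on the counter; origin at the centre of its underside. Leave it alone.
- mug: Blue mug, 76 mm across, 85 mm high; origin at the centre of its underside. Leave it alone.
- pot: Steel cup, 72 mm across, 70 mm high; origin at the centre of its underside. Leave it alone.

How it is judged:
By the outcome, as a careful person would: the job done as asked, in the order asked, and still so for the second after the job is handed in, while the arm keeps its last pose, push and grip.
It also fails if it takes over 37 s, if anything falls off the work surface, if the arm or the gripper's body presses on something with over 40 N, if the wrist force passes 120 N, or if a joint passes its speed limit or range.

### The arm

A 6-joint arm with a two-finger parallel gripper is mounted at the origin on the work surface. World frame = base frame: x ahead of the robot, y to its left, z up, the work surface at z = 0. Lengths are in m, angles in rad, forces in N, time in s.
With the tool pointing down it reaches from about 0.375 to 0.925 m from the base axis. Payload 5.7 kg.
Tool frame: the origin (TCP) lies at the very end of the fingers, on their centre line; the grasp point (between the pads) lies ctrl.tcp_to_grasp behind it (ctrl.tcp_to_grasp is the distance from the TCP to the grasp point, in m); z points along the fingers, y is the line along which they close (so a half turn about z gives the same grasp; the last joint's range is limited). The gripper opens to 88 mm and grips with 3 to 60 N. Pads are 20 mm wide; open, the fingers measure 115 mm over their backs; the gripper's body (75 mm by 178 mm) begins 61 mm behind the grasp point.
Start: joints at [1.01, 0.359, 1.51, -0, 1.272, -0.115], TCP at [0.259, 0.541, 0.223] pointing down, gripper open.
Joint ranges: [-2.97, 2.97], [-1.01, 2.36], [0.21, 2.38], [-0.96, 4.11], [0.2, 2.71], [-2.98, 2.98]. Speed limits (rad/s): [2.39, 2.39, 3.14, 3.14, 3.14, 3.14].

### API

Orientations are given as a rotation vector (axis times angle).
In Python, from bench import ctrl, eyes gives the robot as it stands. The module is installed in compiled form; this text tells all that it offers.
- The arm moves only by the tool play_rows, never from a script. Its argument "targets" is a list of rows, each a list of 4 numbers: the shift along the tool's x, y, z in m, then the turn about the tool's z in rad. In form: [[dx, dy, dz, twist], ...]. A call has 1 to 10 rows; each row is the pose to reach, as a shift and turn from the pose commanded when the call began, along the tool's axes at that moment; what a row does not reach only later rows make up. A row lasts 1/12 s, in which the tool goes at most 41.7 mm and 7.16 degrees, less where a joint would pass 70% of its speed; a pose out of reach is approached as far as the arm can. A call with a gripper value outside its range is refused whole. "hand" is the finger opening in m, from 0 to 0.0878, set as the call begins (left out, the last holds). The fingers move at their own pace and stop on an object; "force" is the grip in N (left out, the last holds). Time passes only in rows, so rows that repeat a pose let the fingers close. It gives the time, the measured TCP pose, the force, the opening and the grip force at its end, in the units of the state.
- ctrl.get_state(): the state, without advancing time (a new reading comes with each control period).
- eyes.camera(name): name is "scene" or "top" or "wrist"; returns a dict with "frame" (400x640x3 uint8, red, green, blue), "range_z" (400x640 float32, m along the optical axis (not along the pixel's ray), 0 where there is no reading), "camera_matrix" (3x3 intrinsics, pixels), "R" (3x3) and "t" (3): a world point X has camera coordinates R X + t. Camera axes: x right, y down, z forward; pixel columns grow to the right and rows downward; lengths in m; the calibration is good to about 2 mm. A picture is of the moment at which its call begins.
- ctrl.sign_off(): hands the job in; it is judged then, once.
The state is a dict: "time_s": time; "q": joint angles; "dq": joint speeds; "joint_torque": joint torques, N m; "tcp_pos": TCP position; "tcp_rot": TCP orientation; "force": force on the tool from outside, world axes, zero at the start; "wrist_torque": the same for the moment, N m; "width": finger opening in m; "finger_force": force on a finger pad.
Only numpy, scipy, OpenCV 4.12 (cv2) and the standard library are available. Lean on these libraries where they do the work, as an engineer would, in place of code of your own. Each camera call takes 0.05 s, during which the arm holds its last target. There are 200 camera calls.

## Working session

There is one attempt and no reset: what is moved stays moved. The work goes in short steps, Python scripts to look and compute and a tool call to move; the robot and the scene stay as the last step left them, time stands still between calls to the robot, and variables do not carry over. Pictures are saved under pics/ and viewed, at most 10 in all, crops included, and the job is handed in when it is done.

Besides the shell and the picture viewer there is one more tool, called after "Call:" as name([rows], argument=value, ...), one row to a line, values as JSON. play_rows: Moves the arm, as the interface text tells. Its arguments: {"type":"object","properties":{"targets":{"type":"array"},"hand":{"type":"number"},"force":{"type":"number"}},"required":["targets"]}

```bash
mkdir -p pics
cat > h.py <<'E'
import numpy as np, cv2
from bench import ctrl, eyes
def shot(n):
    c=eyes.camera(n); return c
def pts(c):
    K=c["camera_matrix"];z=c["range_z"];v,u=np.indices(z.shape)
    P=np.stack([(u-K[0,2])/K[0,0]*z,(v-K[1,2])/K[1,1]*z,z],-1)
    return (P-c["t"])@c["R"]   # R^T (P-t)
def onplane(c,uv,h):
    d=c["R"].T@np.linalg.inv(c["camera_matrix"])@np.array([uv[0],uv[1],1.]);o=-c["R"].T@c["t"]
    return o+d*(h-o[2])/d[2]
def masks(c):
    H=cv2.cvtColor(c["frame"],cv2.COLOR_RGB2HSV)
    h,s,v=[H[...,i].astype(int) for i in range(3)]
    b=(s>130)&(v>70)
    return dict(orange=b&(h>8)&(h<20),yellow=b&(h>=22)&(h<34),red=b&((h<5)|(h>174)),green=(s>80)&(h>45)&(h<85))
E
python3 - <<'E'
from h import *
s=ctrl.get_state();print(s,ctrl.tcp_to_grasp)
for n in ("top","scene"):
    c=shot(n);cv2.imwrite(f"pics/{n}1.png",c["frame"][...,::-1])
    P=pts(c)
    print(n,-c["R"].T@c["t"])
    for k,m in masks(c).items():
        nn,l,st,ce=cv2.connectedComponentsWithStats(m.astype(np.uint8))
        for i in range(1,nn):
            if st[i,4]>12:
                q=P[(l==i)&(c["range_z"]>0)]
                print(k,st[i],ce[i].round(1),np.median(q,0).round(3),q[:,2].max().round(3))
E
```

```text
{'time_s': 0.0, 'q': array([ 1.00991947e+00,  3.59500049e-01,  1.51143066e+00,  2.55255385e-06,
        1.27251958e+00, -1.15087018e-01]), 'dq': array([ 0.0001405 ,  0.00085862, -0.00131143,  0.00198812, -0.00162891,
       -0.00066027]), 'joint_torque': array([-3.21432999e-03, -5.15376198e+01, -2.70721757e+01,  6.71673473e-02,
        3.53947130e-02, -1.18621256e-04]), 'tcp_pos': array([0.2583262 , 0.54076535, 0.22181324]), 'tcp_rot': array([-6.94325359e-01, -3.06327029e+00,  2.75107887e-03]), 'force': array([ 0.95322065, -0.9567694 ,  0.23668401]), 'wrist_torque': array([0.0035162 , 0.02653992, 0.06930442]), 'finger_force': 0.0, 'width': 0.08800908881150636} 0.0187
top [ 0.48903644 -0.02650003  0.90719774]
orange [338 105  34  34 248] [351.9 122.2] [ 0.77  -0.081  0.01 ] 0.021
orange [347 116   7   5  13] [349.8 118.2] [ 0.782 -0.08   0.005] 0.008
orange [390 209  14  20 184] [396.5 218.7] [ 0.574 -0.147  0.107] 0.111
orange [  0 286   7  22  38] [  3.3 296.6] [0.456 0.56  0.023] 0.029
orange [  5 309   3  10  21] [  5.7 313.6] [0.426 0.554 0.024] 0.026
orange [  1 326   5  10  23]
[... 6191 characters left out ...]
2
red [240  22  32  12 235] [256.5  28. ] [-0.628 -0.457  0.125] 0.145
red [467  23  35  16 437] [484.   30.6] [-0.646  0.505  0.129] 0.136
red [278  24  32  11 237] [293.3  28.9] [-0.628 -0.295  0.125] 0.144
red [550  27  22  14 156] [560.4  33.8] [-0.633  0.802  0.126] 0.374
red [268 205  26  13 188] [280.8 211.2] [ 0.589 -0.114  0.077] 0.084
red [275 238   9  15  65] [278.5 246.3] [ 0.648 -0.11   0.024] 0.048
red [ 510  246   90   75 4858] [553.7 281.5] [0.722 0.423 0.063] 0.091
green [255 205   6   9  36] [257.7 208.8] [ 0.503 -0.193  0.012] 0.08
green [ 220  214  184   75 5048] [327.  250.8] [0.631 0.014 0.012] 0.059
green [215 240   5   6  25] [217.1 242.3] [ 0.634 -0.254  0.012] 0.068
```

View pics/top1.png

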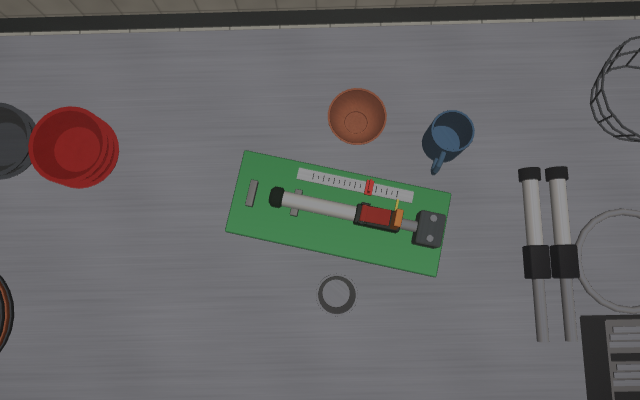

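View pics/scene1.png

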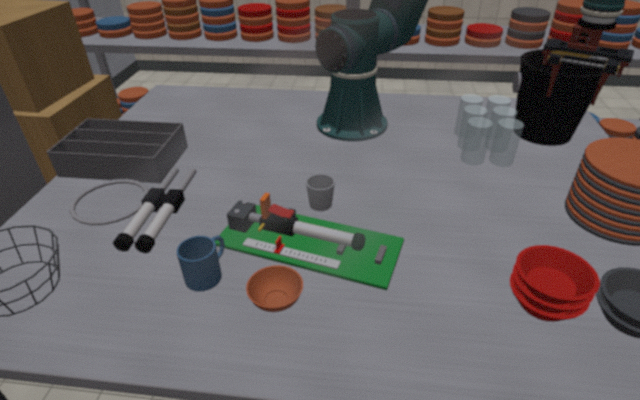

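The top view shows the jig with the clamp at right (430,228), the foot at left (277,197), the fin at (397,219) and the mark at (369,187). The scene view agrees: the lever is up, and the bowl, mug and cup are clear of the leg's path.

```bash
cat >> h.py <<'E'
def board_yaw(c):
    P=pts(c);m=masks(c)["green"]&(np.abs(P[...,2]-.012)<.012)
    m=cv2.morphologyEx(m.astype(np.uint8),cv2.MORPH_CLOSE,np.ones((9,9)))
    k=max(cv2.findContours(m,0,2)[0],key=cv2.contourArea).squeeze()
    W=np.array([onplane(c,p,.012)[:2] for p in k])
    (ce,sz,a)=cv2.minAreaRect((W*1000).astype(np.float32))
    b=cv2.boxPoints((ce,sz,a));e=[b[1]-b[0],b[2]-b[1]];e=max(e,key=np.linalg.norm);e=e*np.sign(e[1])
    return np.arctan2(-e[0],e[1]),np.array(ce)/1000,sz
def plan(target,yaw):
    "shift along tool axes and twist to TCP target"
    from scipy.spatial.transform import Rotation as Ro
    s=ctrl.get_state();R=Ro.from_rotvec(s["tcp_rot"]).as_matrix()
    d=R.T@(np.array(target)-s["tcp_pos"]);y=R[:,1]
    cur=np.arctan2(-y[0],y[1]);return d.round(4),round(-(yaw-cur),4)
E
python3 - <<'E'
from h import *
c=shot("top");yaw,ce,sz=board_yaw(c);print(yaw,ce,sz)
J=np.array([[np.cos(yaw),np.sin(yaw)],[-np.sin(yaw),np.cos(yaw)]])
P=pts(c);M=masks(c)
o=M["orange"]&(P[...,2]>.1);v,u=np.nonzero(o);print(u.min(),u.max(),v.min(),v.max())
f=P[o][:,:2].mean(0);print("fin",f,J@(f-ce))
for n,a in (("yellow",.03),("red",.04)):
    m=M[n]&(P[...,2]>a)&(P[...,2]<.052);q=P[m].mean(0);print(n,m.sum(),q,J@(q[:2]-ce))
f=ce+J.T@np.array([0,-.1]);print("fin model",f)
print(plan([*f,.2],yaw))
E
```

```text
-0.23302343 [ 0.5985567  -0.05168896] (398.394775390625, 158.85467529296875)
1 403 132 337
fin [ 0.57405213 -0.14670689] [-0.00190071 -0.09810845]
yellow 17 [ 0.60587849 -0.15587572  0.04572186] [ 0.03118274 -0.09968011]
red 272 [0.6906973  0.32776796 0.04251566] [0.00202597 0.39047836]
fin model [ 0.57546467 -0.14898623]
(array([-0.5835, -0.4857,  0.0226]), np.float64(-0.2128))
```

Call:
play_rows([
  [-0.03, -0.025, 0, -0.01],
  [-0.06, -0.05, 0, -0.03],
  [-0.09, -0.075, 0, -0.05],
  [-0.12, -0.1, 0, -0.07],
  [-0.15, -0.125, 0, -0.09],
  [-0.18, -0.15, 0, -0.11],
  [-0.21, -0.175, 0, -0.13],
  [-0.24, -0.2, 0, -0.16],
  [-0.27, -0.225, 0, -0.19],
  [-0.3, -0.25, 0, -0.213],
], hand=0.06)

```text
time_s: 0.98
tcp_pos: [0.4218, 0.1846, 0.2226]
tcp_rot: [-0.362, -3.121, 0.0]
force: [0.5, 0.6, 0.3]
width: 0.0598
finger_force: 0.0
```

```bash
python3 -c "
from h import *
print(plan([.5755,-.149,.2],-.233),ctrl.get_state()['time_s'])"
```

```text
(array([-0.226 , -0.2895,  0.0226]), np.float64(0.0019)) 0.9833
```

Call:
play_rows([
  [-0.02, -0.027, 0, 0],
  [-0.045, -0.057, 0, 0],
  [-0.07, -0.09, 0, 0],
  [-0.095, -0.122, 0, 0],
  [-0.12, -0.155, 0, 0],
  [-0.145, -0.186, 0.005, 0],
  [-0.17, -0.217, 0.01, 0],
  [-0.195, -0.25, 0.015, 0],
  [-0.216, -0.277, 0.02, 0],
  [-0.226, -0.2895, 0.0225, 0],
])

```text
time_s: 1.82
tcp_pos: [0.576, -0.1516, 0.1993]
tcp_rot: [0.369, 3.119, -0.002]
force: [-0.7, -0.1, -0.3]
width: 0.0596
finger_force: 0.0
```

Call:
play_rows([
  [0, 0, 0, 0],
  [0, 0, 0, 0],
])

```text
time_s: 1.98
tcp_pos: [0.5741, -0.1472, 0.1995]
tcp_rot: [-0.367, -3.118, -0.002]
force: [-0.1, 0.3, 0.8]
width: 0.0602
finger_force: 0.0
```

```bash
cat > m.py <<'E'
from h import *
import sys
yaw=-.233
J=np.array([[np.cos(yaw),np.sin(yaw)],[-np.sin(yaw),np.cos(yaw)]]);ce=np.array([.5986,-.0517])
s=ctrl.get_state();print(s["tcp_pos"],"tcp jig",J@(s["tcp_pos"][:2]-ce),s["force"],s["width"],s["time_s"])
for n in sys.argv[2:]:
    c=shot(n);cv2.imwrite(f"pics/{n}{sys.argv[1]}.png",c["frame"][...,::-1])
    P=pts(c);M=masks(c);L=(P[...,:2]-ce)@J.T
    for k,lo,hi,x0,x1 in (("orange",.1,.115,-.03,.03),("yellow",.04,.052,.015,.05),("red",.038,.052,.04,.07),("red",.055,.095,-.02,.02)):
        m=M[k]&(P[...,2]>lo)&(P[...,2]<hi)&(L[...,0]>x0)&(L[...,0]<x1)&(abs(L[...,1])<.2)
        if m.sum()<3: print(n,k,"none");continue
        l=L[m];z=P[m][:,2];print(n,k,m.sum(),"mean",l.mean(0).round(4),"min",l.min(0).round(4),"max",l.max(0).round(4),"z",z.min().round(4),z.max().round(4))
E
python3 m.py 2 wrist top; python3 -c "
from h import *
y,c,s=board_yaw(shot('wrist'));print(y,c,s)"
```

```text
[ 0.57410841 -0.1471834   0.19952741] tcp jig [-0.0017829 -0.0985583] [-0.06211088  0.27376492  0.78279347] 0.0601839763673592 1.9833
wrist orange 425 mean [-0.0006 -0.1013] min [-0.014  -0.1067] max [ 0.0153 -0.096 ] z 0.1001 0.1096
wrist yellow 9 mean [ 0.0395 -0.101 ] min [ 0.0383 -0.1021] max [ 0.041  -0.0999] z 0.0448 0.0467
wrist red 83 mean [ 0.0557 -0.0482] min [ 0.046  -0.0499] max [ 0.0675 -0.0458] z 0.0391 0.0471
wrist red 1371 mean [ 0.0002 -0.0653] min [-0.0129 -0.1093] max [ 0.0159 -0.0396] z 0.0553 0.084
top orange none
top yellow none
top red none
top red 60 mean [-0.0098 -0.0481] min [-0.0137 -0.0645] max [-0.0031 -0.0385] z 0.0698 0.0796
-0.23320141 [ 0.59867206 -0.05338652] (396.9595031738281, 158.10923767089844)
```

View pics/wrist2.png

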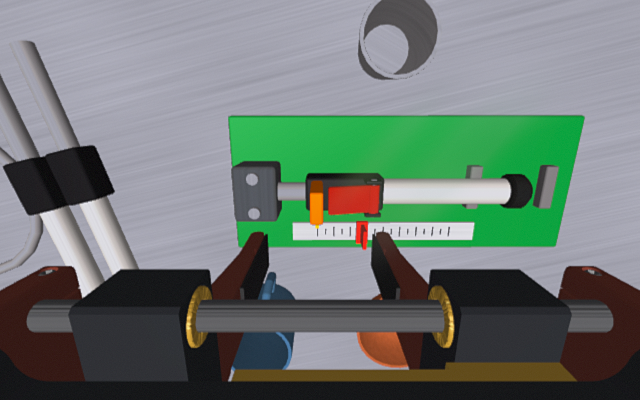

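The wrist view shows the fin at (316,203), the raised lever at (353,199) and the mark at (362,235). The fin is about 2.5 mm towards -y from the TCP, so I'll descend with that correction.

Call:
play_rows([
  [-0.001, -0.0025, 0.015, 0],
  [-0.001, -0.0025, 0.035, 0],
  [-0.001, -0.0025, 0.055, 0],
  [-0.001, -0.0025, 0.075, 0],
  [-0.001, -0.0025, 0.09, 0],
  [-0.001, -0.0025, 0.1, 0],
  [-0.001, -0.0025, 0.106, 0],
  [-0.001, -0.0025, 0.108, 0],
  [-0.001, -0.0025, 0.108, 0],
  [-0.001, -0.0025, 0.108, 0],
])

```text
time_s: 2.97
tcp_pos: [0.5757, -0.1501, 0.093]
tcp_rot: [0.364, 3.119, -0.001]
force: [0.2, -0.0, 0.3]
width: 0.06
finger_force: 0.0
```

```bash
python3 m.py 3 wrist top
```

```text
[ 0.57569147 -0.15005673  0.093024  ] tcp jig [ 0.00042082 -0.10098846] [ 0.21089098 -0.01849587  0.26787811] 0.06002434221862356 2.9667
wrist orange 1139 mean [-0.0012 -0.1012] min [-0.0145 -0.107 ] max [ 0.0154 -0.0656] z 0.1 0.1094
wrist yellow none
wrist red none
wrist red 2539 mean [-0.0017 -0.0675] min [-0.0134 -0.0905] max [ 0.0164 -0.0338] z 0.0551 0.0948
top orange none
top yellow none
top red none
top red none
```

Call:
play_rows([
  [0, 0, 0.001, 0],
  [0, 0, 0.001, 0],
  [0, 0, 0.001, 0],
  [0, 0, 0.001, 0],
  [0, 0, 0.001, 0],
  [0, 0, 0.001, 0],
  [0, 0, 0.001, 0],
  [0, 0, 0.001, 0],
], hand=0.005, force=25)

```text
time_s: 3.73
tcp_pos: [0.575, -0.1504, 0.0911]
tcp_rot: [-0.365, -3.12, 0.001]
force: [-0.3, -1.2, -0.3]
width: 0.0121
finger_force: 25.0
```

Call:
play_rows([
  [0, 0.004, 0, 0],
  [0, 0.01, 0, 0],
  [0, 0.017, 0, 0],
  [0, 0.024, 0, 0],
  [0, 0.031, 0, 0],
  [0, 0.038, 0, 0],
  [0, 0.044, 0, 0],
  [0, 0.048, 0, 0],
  [0, 0.05, 0, 0],
  [0, 0.05, 0, 0],
])

```text
time_s: 4.57
tcp_pos: [0.5867, -0.1014, 0.0912]
tcp_rot: [-0.364, -3.12, 0.001]
force: [-0.9, -3.5, 0.7]
width: 0.0123
finger_force: 25.0
```

```bash
python3 m.py 4 wrist top scene
```

```text
[ 0.58666496 -0.10141859  0.09116951] tcp jig [-0.00013263 -0.05113087] [-0.850754   -3.46539243  0.66247842] 0.012286670488197038 4.5667
wrist orange 1239 mean [-0.0012 -0.0508] min [-0.0144 -0.0571] max [ 0.0159 -0.0395] z 0.1 0.1137
wrist yellow none
wrist red 48 mean [ 0.0583 -0.0477] min [ 0.0539 -0.0498] max [ 0.0621 -0.0459] z 0.0437 0.047
wrist red 2828 mean [-0.0007 -0.0123] min [-0.0133 -0.0397] max [0.0165 0.0168] z 0.055 0.0938
top orange none
top yellow none
top red none
top red 46 mean [ 0.0077 -0.0143] min [ 0.0016 -0.0197] max [ 0.0139 -0.0087] z 0.0741 0.0812
scene orange 46 mean [ 0.0106 -0.0506] min [-0.0071 -0.0578] max [ 0.0189 -0.042 ] z 0.1002 0.1139
scene yellow 25 mean [ 0.0313 -0.0512] min [ 0.0197 -0.0572] max [ 0.0435 -0.0487] z 0.0402 0.0475
scene red 11 mean [ 0.06   -0.0465] min [ 0.054  -0.0482] max [ 0.0658 -0.0457] z 0.0384 0.047
scene red 222 mean [ 0.0047 -0.0129] min [-0.0144 -0.0466] max [0.0189 0.0108] z 0.0568 0.085
```

View pics/wrist4.png

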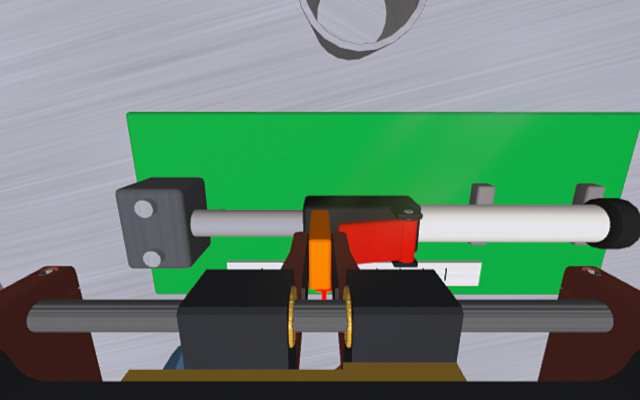

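View pics/scene4.png

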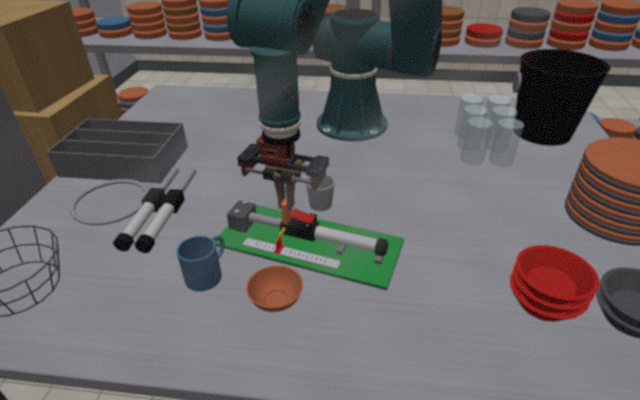

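The wrist view shows the fin held at (320,262), with the mark just behind it at (324,295). The scene view shows the yellow pointer about at the mark (283,240), 3 mm or so short.

Call:
play_rows([
  [0, 0.001, 0, 0],
  [0, 0.002, 0, 0],
  [0, 0.003, 0, 0],
  [0, 0.003, 0, 0],
  [0, 0.003, 0, 0],
])

```text
time_s: 5.13
tcp_pos: [0.5872, -0.0989, 0.0911]
tcp_rot: [-0.365, -3.12, 0.001]
force: [-1.4, -4.3, -0.1]
width: 0.012
finger_force: 25.0
```

```bash
python3 m.py 5 wrist scene
python3 - <<'E'
from h import *
a=cv2.imread("pics/scene5.png")[205:265,245:325];b=cv2.imread("pics/wrist5.png")[240:310,270:370]
a=cv2.resize(a,None,fx=7,fy=7,interpolation=0);b=cv2.resize(b,(600,420),interpolation=0)
cv2.imwrite("pics/z5.png",a)
E
```

```text
[ 0.58722279 -0.09893886  0.09113147] tcp jig [-0.00016244 -0.04858935] [-1.40819973 -4.33661005 -0.05874491] 0.011955562044761264 5.1333
wrist orange 1245 mean [-0.0012 -0.0483] min [-0.0143 -0.0546] max [ 0.0158 -0.0421] z 0.1002 0.1149
wrist yellow none
wrist red 46 mean [ 0.0585 -0.0479] min [ 0.0541 -0.0496] max [ 0.0625 -0.0465] z 0.0441 0.0468
wrist red 2835 mean [-0.0007 -0.0097] min [-0.0133 -0.0372] max [0.0161 0.0194] z 0.0552 0.0931
scene orange 43 mean [ 0.0107 -0.0486] min [-0.0075 -0.0547] max [ 0.0195 -0.0427] z 0.1 0.1133
scene yellow 26 mean [ 0.0306 -0.048 ] min [ 0.0205 -0.0544] max [ 0.0443 -0.0447] z 0.0411 0.0483
scene red 13 mean [ 0.0614 -0.0461] min [ 0.0546 -0.047 ] max [ 0.0688 -0.0449] z 0.0385 0.0463
scene red 221 mean [ 0.0047 -0.0098] min [-0.0135 -0.0361] max [0.0195 0.0142] z 0.0565 0.085
```

View pics/z5.png

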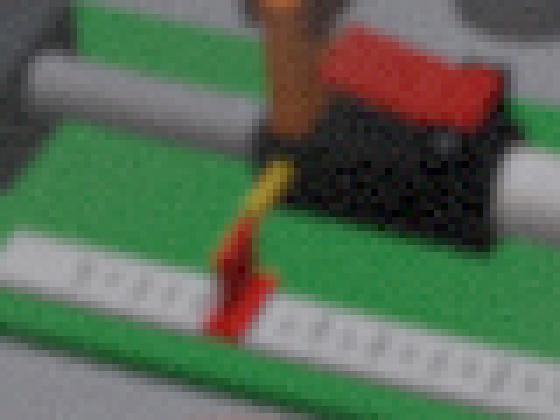

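The crop shows the yellow pointer's line running straight into the top edge of the red mark at (240,225), in line to within about 0.5 mm. I'll nudge it 0.5 mm and pause.

Call:
play_rows([
  [0, 0.0005, 0, 0],
  [0, 0.0005, 0, 0],
  [0, 0.0005, 0, 0],
  [0, 0.0005, 0, 0],
  [0, 0.0005, 0, 0],
  [0, 0.0005, 0, 0],
  [0, 0.0005, 0, 0],
  [0, 0.0005, 0, 0],
  [0, 0.0005, 0, 0],
])

```text
time_s: 5.98
tcp_pos: [0.5874, -0.0985, 0.0911]
tcp_rot: [-0.365, -3.12, 0.001]
force: [-1.1, -6.0, 0.0]
width: 0.0119
finger_force: 25.0
```

```bash
python3 m.py 6 wrist scene
python3 - <<'E'
from h import *
yaw=-.233
J=np.array([[np.cos(yaw),np.sin(yaw)],[-np.sin(yaw),np.cos(yaw)]]);ce=np.array([.5986,-.0517])
c=shot("scene");H=cv2.cvtColor(c["frame"],cv2.COLOR_RGB2HSV).astype(int)
for n,m in (("yel",(H[...,0]>=20)&(H[...,0]<34)&(H[...,1]>110)),("red",((H[...,0]<6)|(H[...,0]>172))&(H[...,1]>120))):
    for v in range(225,258):
        u=[x for x in range(270,292) if m[v,x]]
        if u: print(n,v,u[0],u[-1],[ (J@(onplane(c,(x,v),.046)[:2]-ce)).round(4).tolist() for x in (u[0]-.5,u[-1]+.5)],H[v,u,2])
E
```

```text
[ 0.58735103 -0.09847265  0.091144  ] tcp jig [-0.00014531 -0.04810612] [-1.13205878 -6.00195381  0.01768158] 0.011898933493074823 5.9833
wrist orange 1245 mean [-0.0011 -0.0478] min [-0.0144 -0.0556] max [ 0.016  -0.0417] z 0.1001 0.114
wrist yellow none
wrist red 45 mean [ 0.0583 -0.0476] min [ 0.0538 -0.0491] max [ 0.0623 -0.046 ] z 0.0444 0.0474
wrist red 2827 mean [-0.0007 -0.0092] min [-0.0134 -0.0367] max [0.0162 0.0199] z 0.0551 0.0914
scene orange 48 mean [ 0.01   -0.0477] min [-0.0065 -0.0549] max [ 0.0197 -0.0391] z 0.1013 0.1133
scene yellow 23 mean [ 0.0298 -0.0476] min [ 0.0205 -0.0522] max [ 0.0418 -0.0452] z 0.0402 0.0486
scene red 12 mean [ 0.0602 -0.0464] min [ 0.0554 -0.0483] max [ 0.067  -0.0453] z 0.0383 0.0481
scene red 218 mean [ 0.0051 -0.0091] min [-0.0134 -0.0354] max [0.0193 0.0141] z 0.0555 0.085
yel 227 285 285 [[0.0169, -0.0505], [0.0162, -0.0484]] [63]
yel 228 284 286 [[0.0208, -0.0512], [0.0186, -0.0449]] [114 112  83]
yel 229 282 287 [[0.0254, -0.0539], [0.021, -0.0415]] [ 80 128 147 139  95  47]
yel 230 282 286 [[0.0285, -0.0525], [0.0249, -0.0422]] 
[... 1414 characters left out ...]
 280 [[0.0737, -0.0434], [0.0709, -0.0354]] [100  82  93 103]
red 245 277 282 [[0.0766, -0.042], [0.0724, -0.0302]] [101  85  97 119 151 166]
red 246 277 283 [[0.0794, -0.0407], [0.0745, -0.0269]] [100  94 112 141 164 166 146]
red 247 277 282 [[0.0822, -0.0394], [0.078, -0.0276]] [104 102 130 159 168 155]
red 248 276 281 [[0.0857, -0.0401], [0.0816, -0.0283]] [126 106 120 154 165 160]
red 249 276 281 [[0.0885, -0.0388], [0.0844, -0.027]] [137 126 145 164 164 142]
red 250 275 280 [[0.092, -0.0394], [0.0878, -0.0277]] [163 156 148 164 168 158]
red 251 275 279 [[0.0947, -0.0381], [0.0913, -0.0284]] [157 157 160 163 158]
red 252 275 279 [[0.0975, -0.0368], [0.094, -0.0271]] [122 128 136 140 139]
```

Both views agree within about 0.3 mm, and the pause has been more than 0.8 s. Now I'll slide down to press the lever.

Call:
play_rows([
  [0, 0, 0.001, 0],
  [0, 0, 0.004, 0],
  [0, 0, 0.007, 0],
  [0, 0, 0.01, 0],
  [0, 0, 0.013, 0],
  [0, 0, 0.016, 0],
  [0, 0, 0.019, 0],
  [0, 0, 0.022, 0],
  [0, 0, 0.0245, 0],
  [0, 0, 0.0255, 0],
], force=15)

```text
time_s: 6.97
tcp_pos: [0.5919, -0.0995, 0.0698]
tcp_rot: [0.364, 3.111, -0.003]
force: [-2.8, -4.5, 25.4]
width: 0.012
finger_force: 17.2
```

```bash
python3 m.py 7 wrist scene
```

```text
[ 0.59190791 -0.09953977  0.06984574] tcp jig [ 0.00453483 -0.04809224] [-2.78229168 -4.5395062  25.39118702] 0.012044438874312079 6.9667
wrist orange 1474 mean [-0.0027 -0.0478] min [-0.0146 -0.0538] max [ 0.0135 -0.0415] z 0.1001 0.1117
wrist yellow none
wrist red none
wrist red 3616 mean [-0.0009 -0.0097] min [-0.0143 -0.0378] max [0.015  0.0205] z 0.055 0.0923
scene orange 35 mean [ 0.011  -0.0485] min [-0.0043 -0.0545] max [ 0.0194 -0.0397] z 0.1023 0.1147
scene yellow 24 mean [ 0.03   -0.0474] min [ 0.0185 -0.0502] max [ 0.045  -0.0454] z 0.0402 0.0473
scene red 10 mean [ 0.0598 -0.0466] min [ 0.0532 -0.0472] max [ 0.0658 -0.0458] z 0.0391 0.047
scene red 198 mean [ 0.0048 -0.0092] min [-0.0138 -0.0345] max [0.0193 0.0142] z 0.0557 0.0791
```

Call:
play_rows([
  [0.001, 0, 0.002, 0],
  [0.002, 0, 0.004, 0],
  [0.003, 0, 0.006, 0],
  [0.003, 0, 0.007, 0],
  [0.003, 0, 0.007, 0],
])

```text
time_s: 7.48
tcp_pos: [0.5909, -0.0993, 0.0632]
tcp_rot: [0.364, 3.107, -0.003]
force: [2.0, -4.4, 21.7]
width: 0.0116
finger_force: 16.0
```

```bash
python3 m.py 8 wrist scene;python3 - <<'E'
import cv2
a=cv2.imread("pics/scene8.png")[205:265,245:325]
cv2.imwrite("pics/z8.png",cv2.resize(a,None,fx=7,fy=7,interpolation=0))
E
```

```text
[ 0.59091075 -0.09932331  0.06320772] tcp jig [ 0.00351464 -0.04811186] [ 1.97779895 -4.44099132 21.73257193] 0.011644922255129876 7.4833
wrist orange 1327 mean [-0.0054 -0.0479] min [-0.0146 -0.0539] max [ 0.0067 -0.0418] z 0.1001 0.1093
wrist yellow none
wrist red none
wrist red 3534 mean [-0.0021 -0.01  ] min [-0.0145 -0.0564] max [0.0139 0.0133] z 0.055 0.0942
scene orange 38 mean [ 0.0118 -0.0483] min [-0.0046 -0.0548] max [ 0.0196 -0.0415] z 0.1002 0.1117
scene yellow 25 mean [ 0.0301 -0.0479] min [ 0.0184 -0.0536] max [ 0.0429 -0.0448] z 0.0405 0.0474
scene red 11 mean [ 0.0604 -0.0463] min [ 0.0529 -0.0476] max [ 0.0679 -0.045 ] z 0.0387 0.0452
scene red 190 mean [ 0.0052 -0.009 ] min [-0.0142 -0.0351] max [0.019  0.0141] z 0.0575 0.0792
```

View pics/z8.png

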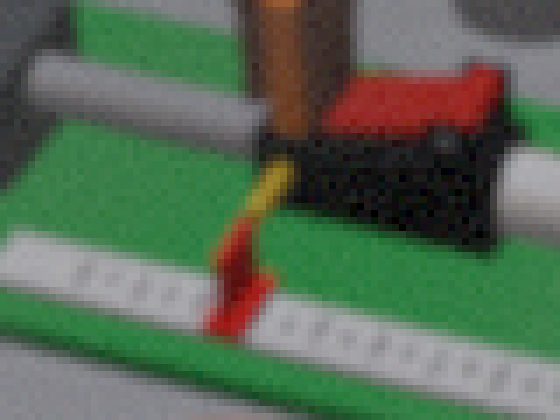

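The crop shows the lever now sloping down towards the fin at (330,130), with the pointer still in line with the mark at (240,225). A little more press will confirm it is on the stop.

Call:
play_rows([
  [0.0005, 0, 0.001, 0],
  [0.001, 0, 0.002, 0],
  [0.001, 0, 0.003, 0],
  [0.001, 0, 0.003, 0],
  [0.001, 0, 0.003, 0],
])

```text
time_s: 8.0
tcp_pos: [0.5908, -0.0993, 0.0615]
tcp_rot: [0.364, 3.105, -0.003]
force: [0.9, -4.9, 30.4]
width: 0.0118
finger_force: 22.4
```

```bash
python3 m.py 9 wrist scene
python3 - <<'E'
from h import *
yaw=-.233
J=np.array([[np.cos(yaw),np.sin(yaw)],[-np.sin(yaw),np.cos(yaw)]]);ce=np.array([.5986,-.0517])
for n in ("wrist","scene"):
    c=shot(n);P=pts(c);L=(P[...,:2]-ce)@J.T
    m=masks(c)["red"]&(P[...,2]>.057)&(P[...,2]<.095)&(abs(L[...,0])<.011)&(L[...,1]>-.036)&(L[...,1]<.002)
    a=np.polyfit(L[m][:,1],P[m][:,2],1);print(n,m.sum(),"slope",np.arctan(a[0]),"tip z",np.polyval(a,-.038))
E
```

```text
[ 0.59081538 -0.09928505  0.06146573] tcp jig [ 0.00341301 -0.04809666] [ 0.86149753 -4.86909712 30.4054432 ] 0.011810751588011079 8.0
wrist orange 1276 mean [-0.0061 -0.0479] min [-0.0146 -0.0539] max [ 0.0054 -0.0419] z 0.1 0.1091
wrist yellow none
wrist red none
wrist red 3463 mean [-0.0024 -0.01  ] min [-0.0142 -0.0401] max [0.0136 0.0135] z 0.055 0.094
scene orange 40 mean [ 0.0116 -0.0482] min [-0.0042 -0.0547] max [ 0.0202 -0.0417] z 0.1003 0.1115
scene yellow 25 mean [ 0.0306 -0.0477] min [ 0.0201 -0.0527] max [ 0.044  -0.0454] z 0.0411 0.047
scene red 9 mean [ 0.06   -0.0466] min [ 0.0529 -0.0473] max [ 0.067  -0.0459] z 0.0392 0.0446
scene red 180 mean [ 0.0056 -0.0089] min [-0.0147 -0.035 ] max [0.0192 0.0139] z 0.0554 0.0777
wrist 2232 slope 0.23673732909056613 tip z 0.06161268441424847
scene 78 slope 0.22769851886707126 tip z 0.06210194432647727
```

```bash
python3 -c "
from bench import ctrl
print(ctrl.sign_off())"
```

```text
the job is handed in; nothing more can be done
None
```

I handed the job in at about 8 s. The leg is held with its pointer in line with the red mark, within about 0.3 mm by the cameras. It paused there for over 0.8 s before the lever was pressed to its stop (slope about 0.23 to 0.24 rad, rising force), and the mark, bowl, mug and cup were not touched.

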